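# Close a sample jar and hold it hovering over the balance pan

## Task

Twist the screw cap of the square sample jar clockwise until it is fully shut while the jar stands in its nest, then lift the jar out and carry it over the top of the steel screen to the balance. Finish holding it still and upright about 1 cm above the pan, inside the rim, centred on the pan and with its sides parallel to the pan's sides; do not put it down or let go. Never let anything touch the screen or the balance, and leave the two weights and the sticky pad where they are.

Things in the scene. Friction and masses are not known exactly. Their poses are not given: they have to be found in the camera images.
- jar: Square white plastic sample jar, 52x52x54 mm with a short neck and the black screw cap on top; 100 mm tall in all, about 0.26 kg. Origin: centre of its underside; z up; x and y are square to its sides. It stands in the nest, its underside 8 mm above the bench.
- cap (a joint): Captive black screw cap of the jar, turning about the jar's vertical axis (rad). 0 = fully shut, at a hard stop; it grows as the cap is unscrewed anticlockwise seen from above, up to 1.5. Starts 0.7 to 1.3 open, turns stiffly (about 0.12 N m), stays where it is left and does not rise. Shut, its grip bar lies parallel to the jar's x axis, so to two of its sides.
- cap_grip (a point): Middle of the upper edge of the cap's grip bar, 100 mm above the jar's underside. x runs along the bar, y across it. The bar is upright, 46 mm long, 12 mm thick, from 74 to 100 mm above the jar's underside; below it the cap's round skirt, 47 mm in diameter, from 59 to 74 mm.
- nest: Fixed aluminium nest for the jar: 104 mm square plate 8 mm thick with a square pocket, 55 mm inside, its four walls reaching 28 mm above the bench. Origin: centre of its underside, on the bench; the jar's and the nest's sides are parallel at the start (within the 1.5 mm play on each side).
- balance: Fixed small white bench balance, 160 (x) x 124 (y) mm, with a square steel pan and a low square rim round it; display at its -x end. Origin: centre of its underside, on the bench, x and y along its sides. It and the nest may change places.
- pan_centre (a point): Centre of the top face of the balance's pan, 42 mm above the bench and 18 mm along +x from the balance's origin; axes parallel to the balance's. The pan is 80 mm square, sides along x and y; the rim round it is 100 mm square inside, 108 mm outside, its top 22 mm above the pan (64 mm above the bench).
- screen: Fixed upright steel screen between nest and balance: 230 mm long (its x), 4 mm sheet with an 8 mm rounded top edge, top at 114 mm above the bench, on a flat foot 60 mm wide (its y). Origin: middle of its foot's underside, on the bench.
- weight_200: Loose brass check weight with knob, 33 mm in diameter, 42 mm tall; origin at its underside. A bystander.
- weight_100: Loose bright steel check weight with knob, 27 mm in diameter, 35 mm tall; origin at its underside. A bystander.
- sticky_pad: Loose yellow sticky-note pad, 76x76x9 mm; origin at its underside. A bystander.
There are look-alikes about, which are no part of the job. Leave any turquoise look-alike of the jar alone.

How it is judged:
On the way, in this order (a step that is already met when the one before it is completed fails the run):
1. the cap is fully shut while the jar stands in its nest (value of joint cap below 0.07 rad and z of jar in the frame of nest below 0.02 m and horizontal distance between jar and nest below 0.008 m), for 0.2 s.
2. the jar, cap shut, passes over the top of the screen (value of joint cap below 0.07 rad and y of jar in the frame of screen between -0.06 and 0.06 m and x of jar in the frame of screen between -0.13 and 0.13 m and z of jar in the frame of screen above 0.114 m), for 0.03 s.
At the end, for the whole second after the job is handed in: The jar, cap shut (joint under 0.07 rad), is held still by the fingers with its underside 3 to 22 mm above the pan, touching nothing of the balance, within 12 mm of the pan's centre along each of the pan's axes, its sides within 0.17 rad of parallel to the pan's, tilted less than 0.1 rad (value of joint cap below 0.07 rad and x of jar in the frame of pan_centre between -0.012 and 0.012 m and y of jar in the frame of pan_centre between -0.012 and 0.012 m and z of jar in the frame of pan_centre between 0.003 and 0.022 m and (angle between the x axis of jar and the x axis of pan_centre, either way round below 0.17 rad or angle between the y axis of jar and the x axis of pan_centre, either way round below 0.17 rad) and angle between jar's own z axis and vertical below 0.1 rad and linear speed of jar below 0.02 m/s and angular speed of jar below 0.15 rad/s and contact force between jar and the fingers above 1 N and contact force between jar and balance below 0.05 N); the arm keeps its last pose, push and grip.
It fails at once if something presses on the balance (contact force between anything else and balance above 0.5 N).
It fails at once if something presses on the screen (contact force between anything else and screen above 0.5 N).
It fails at once if the brass weight is disturbed (distance of weight_200 from where it was at the start of the episode above 0.015 m).
It fails at once if the steel weight is disturbed (distance of weight_100 from where it was at the start of the episode above 0.015 m).
It fails at once if the sticky pad is disturbed (distance of sticky_pad from where it was at the start of the episode above 0.015 m).
It also fails if it takes over 48 s, if anything falls off the work surface, if the arm or the gripper's body presses on something with over 40 N, if the wrist force passes 120 N, or if a joint passes its speed limit or range.

## Robot

A 6-joint arm with a two-finger parallel gripper is mounted at the origin on a cart in front of the work surface, level with it; the furniture and walls round the work are solid. World frame = base frame: x ahead of the robot, y to its left, z up, the work surface at z = 0. Lengths are in m, angles in rad, forces in N, time in s.
With the tool pointing down it reaches from about 0.35 to 0.975 m from the base axis. Payload 7.1 kg.
Tool frame: the origin (TCP) lies midway between the tips of the shut fingers; the grasp point (between the pads) lies 19 mm behind it; z points along the fingers, y is the line along which they close (so a half turn about z gives the same grasp; the last joint's range is limited). The gripper opens to 88 mm and grips with 3 to 60 N. Pads are 20 mm wide; open, the fingers measure 115 mm over their backs; the gripper's body (75 mm by 178 mm) begins 61 mm behind the grasp point.
Start: joints at [1.181, 0.423, 1.63, -0, 1.089, -0.019], TCP at [0.226, 0.583, 0.223] pointing down, gripper open.
Joint ranges: [-3, 3], [-0.9, 2.11], [0.09, 2.58], [-1.31, 4.45], [0.11, 2.69], [-2.54, 2.54]. Speed limits (rad/s): [2.39, 2.39, 3.01, 3.14, 3.14, 3.14].

## Interface

Orientations are given as a rotation vector (axis times angle).
In Python, from workcell import monitor, capture, job, models gives the robot as it stands.
- The arm moves only by the shell command python3 -m jog 'ROWS' [OPENING] [FORCE]. ROWS is JSON, one flat list of numbers, 6 for each row, row after row: the shift along the world's x, y, z in mm, then the turn, a rotation vector about the world's x, y, z in degrees. In form: [dx, dy, dz, ax, ay, az, dx, dy, dz, ax, ay, az, ...]. A call has 1 to 10 rows; each row shifts and turns the commanded pose from where the row before left it; what a row does not reach is not made up. A row lasts 1/12 s, in which the tool goes at most 41.7 mm and 7.16 degrees, less where a joint would pass 70% of its speed; a pose out of reach is approached as far as the arm can. A call is refused whole if a number of a shift passes 41.7 or a number of a turn 7.16, either way. A call with a gripper value outside its range is refused whole. OPENING is the finger opening in mm, from 0 to 87.8, set as the call begins (- or left out, the last holds). The fingers move at their own pace and stop on an object; FORCE is the grip in N (left out, the last holds). Time passes only in rows, so rows that do not move let the fingers close. It gives the time, the measured TCP pose, the force, the opening and the grip force at its end, in the units of the state.
- monitor.sense(): the state, without advancing time (a new reading comes with each control period).
- capture(name): name is "scene" or "top" or "wrist"; returns a dict with "frame" (400x640x3 uint8, red, green, blue), "range_z" (400x640 float32, m along the optical axis (not along the pixel's ray), 0 where there is no reading), "vertical_fov" (degrees; the focal length in pixels is half the picture's height over the tangent of half this angle, whatever the lens; pixels are square), "cx", "cy" (the principal point, pixels), "R" (3x3) and "t" (3): a world point X has camera coordinates R X + t; the wrist camera has in their place "tool_from_camera" (4x4, takes a point from camera to tool coordinates, whose origin is the TCP and whose axes are the flange's). Camera axes: x right, y down, z forward; pixel columns grow to the right and rows downward; lengths in m; the calibration is good to about 2 mm. A picture is of the moment at which its call begins: read the wrist's pose just before it.
- job.finish_job(): hands the job in; it is judged then, once.
Trained networks look in a picture, given as the dict that the camera call returned (one of the last four; its "shot" number tells which), for a name from the list of things; names that differ only in an ending like _2 or _b are one class to them, and where a whole thing is asked for, a point or a joint stands for the part that bears it (a point fixed in the world has none). Each returns a list of dicts, best first, with "score" (0 to 1); they miss things now and then, are a little off and sometimes report something else, mostly with a low value. They report only what shows in the picture. A call takes as long as a camera call. They do not tell look-alikes from the thing itself.
- models.find_in(picture, query): "point" ([x, y, z] in m, in world coordinates, good to about 4 mm: the middle of the surface that is visible of it).
- models.trace(picture, query): "mask" (400x640 bool, what is visible of it).
- models.landmark_of(picture, query): "point" ([x, y, z] in m, in world coordinates, good to about 4 mm: a listed point, or the origin of a listed thing).
The state is a dict: "t": time; "q": joint angles; "joint_vel": joint speeds; "tau": joint torques, N m; "ee_pos": TCP position; "ee_rot": TCP orientation; "ft_force": force on the tool from outside, world axes, zero at the start; "moment": the same for the moment, N m; "gripper_width": finger opening in m; "grasp_force": force on a finger pad.
Only numpy, scipy, OpenCV 4.12 (cv2) and the standard library are available. Lean on these libraries where they do the work, as an engineer would, in place of code of your own. Each camera call takes 0.05 s, during which the arm holds its last target. There are 200 camera calls.

## Working session

There is one attempt and no reset: what is moved stays moved. The work goes in short steps, Python scripts to look and compute and a shell command to move; the robot and the scene stay as the last step left them, time stands still between calls to the robot, and variables do not carry over. Pictures are saved under pics/ and viewed, at most 10 in all, crops included, and the job is handed in when it is done.

```bash
ls; mkdir -p pics
cat > h.py <<'E'
import numpy as np,cv2
from workcell import monitor,capture,job,models
from scipy.spatial.transform import Rotation as Ro
def cap(n):
    s=monitor.sense();c=capture(n)
    c['f']=200/np.tan(np.radians(c['vertical_fov'])/2)
    if n=='wrist':
        T=np.eye(4);T[:3,:3]=Ro.from_rotvec(s['ee_rot']).as_matrix();T[:3,3]=s['ee_pos']
        c['W']=T@np.array(c['tool_from_camera'])
    else:
        T=np.eye(4);T[:3,:3]=c['R'];T[:3,3]=c['t'];c['W']=np.linalg.inv(T)
    return c
def cloud(c):
    v,u=np.mgrid[:400,:640];z=c['range_z']
    P=np.stack([(u-c['cx'])/c['f']*z,(v-c['cy'])/c['f']*z,z],-1)
    P=P@c['W'][:3,:3].T+c['W'][:3,3];P[z<=0]=np.nan
    return P
def save(c,n): cv2.imwrite('pics/'+n,c['frame'][:,:,::-1])
E
python3 - <<'E'
from h import *
for n in ['top','scene']:
    c=cap(n);save(c,n+'0.png')
    for q in ['jar','cap_grip','nest','balance','pan_centre','screen','weight_200','weight_100','sticky_pad']:
        for r in models.landmark_of(c,q)[:3]: print(n,q,np.round(r['point'],3),round(r['score'],2))
print(monitor.sense())
a=cv2.imread('pics/top0.png');b=cv2.imread('pics/scene0.png')
E
```

```text
pics
top jar [ 0.562 -0.108  0.006] 0.84
top jar [ 0.419 -0.057 -0.   ] 0.65
top cap_grip [ 0.564 -0.101  0.108] 0.82
top cap_grip [ 0.42  -0.056  0.102] 0.8
top nest [ 0.564 -0.105  0.001] 0.73
top balance [0.553 0.263 0.001] 0.6
top balance [ 0.562 -0.107  0.008] 0.59
top screen [0.58  0.076 0.003] 0.88
top weight_200 [0.767 0.102 0.002] 0.51
top weight_200 [0.764 0.01  0.001] 0.49
top weight_200 [0.571 0.269 0.043] 0.33
top weight_100 [0.767 0.102 0.002] 0.51
top weight_100 [0.764 0.01  0.001] 0.49
top weight_100 [0.571 0.269 0.043] 0.33
top sticky_pad [0.397 0.052 0.   ] 0.84
scene jar [ 0.563 -0.107  0.005] 0.93
scene jar [ 0.416 -0.054 -0.   ] 0.82
scene jar [0.569 0.269 0.04 ] 0.35
scene cap_grip [ 0.421 -0.057  0.103] 0.98
scene cap_grip [ 0.561 -0.106  0.107] 0.91
scene cap_grip [ 0.764  0.103 -0.002] 0.17
scene nest [ 0.564 -0.102  0.004] 0.92
scene nest [ 0.564 -0.11   0.008] 0.49
scene balance [ 0.551  0.26  -0.001] 0.65
scene pan_centre [0.568 0.27  0.04 ] 0.85
scene pan_centre [0.394 0.054 0.002] 0.17
scene screen [0.584 0.071 0.002] 0.92
scene weight_200 [ 0.763  0.106
[... 175 characters left out ...]
-0.002] 0.74
{'t': 1.0, 'q': array([ 1.18100925e+00,  4.23065295e-01,  1.62989411e+00, -4.14269365e-05,
        1.08862186e+00, -1.90241952e-02]), 'joint_vel': array([-9.43407558e-06,  1.72975279e-03,  6.04690827e-05,  1.75655777e-04,
       -2.65734671e-03, -4.80600499e-04]), 'tau': array([ 1.06672804e-03, -5.44575584e+01, -2.74047375e+01,  6.45252597e-02,
        1.68765587e-02, -4.25501639e-06]), 'ee_pos': array([0.22644855, 0.58251644, 0.22269907]), 'ee_rot': array([5.79026204e-01, 3.08773262e+00, 5.81258635e-06]), 'ft_force': array([ 0.63923901, -0.41463527, -0.19347499]), 'moment': array([-0.01273165,  0.01478645,  0.04662506]), 'grasp_force': 0.0, 'gripper_width': 0.08801872969736362}
```

View pics/top0.png

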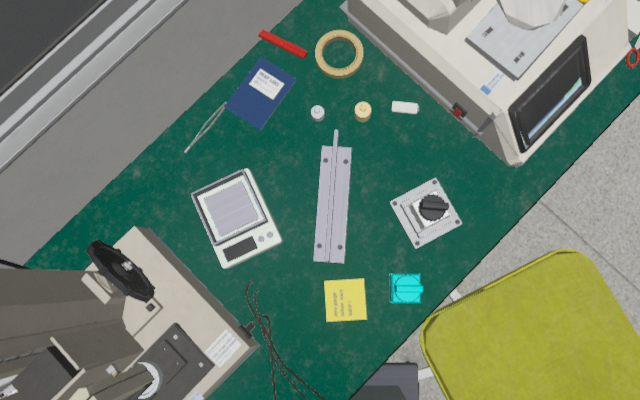

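View pics/scene0.png

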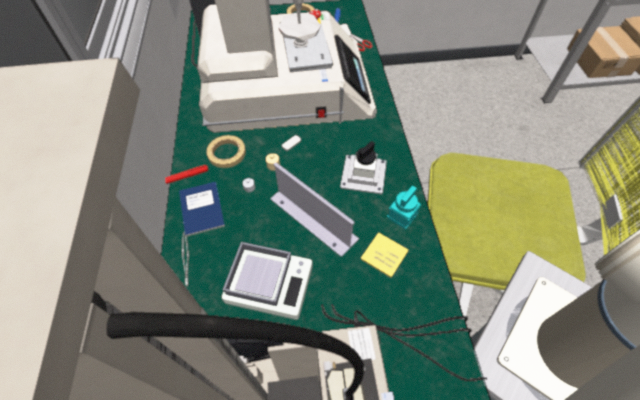

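Jar = black-capped one in the nest (top px 433,207; scene px 366,155). The turquoise one at top px (406,288) is the look-alike: it is the wrong colour and stands on the bench. Next I measure poses and angles.

Run:
```python
from h import *
c=cap('top');P=cloud(c)
def rect(c0,r,z0,z1,n):
    m=(np.hypot(P[...,0]-c0[0],P[...,1]-c0[1])<r)&(P[...,2]>z0)&(P[...,2]<z1)
    q=P[m]; (cx,cy),(w,h),a=cv2.minAreaRect((q[:,:2]*1000).astype(np.float32))
    print(n,m.sum(),np.round([cx,cy,w,h,a],1),'med z',np.round(np.median(q[:,2]),4))
rect((.563,-.106),.05,.095,.13,'bar')
rect((.563,-.106),.09,.018,.04,'nestwall')
rect((.563,-.106),.09,.004,.04,'nest')
rect((.569,.269),.1,.054,.075,'rim')
rect((.569,.269),.1,.036,.049,'pan')
rect((.552,.262),.12,.02,.075,'balance')
rect((.58,.074),.16,.09,.13,'screen')
s=monitor.sense();R=Ro.from_rotvec(s['ee_rot']).as_matrix();print('tool y',R[:,1],'ang',np.degrees(np.arctan2(R[1,1],R[0,1])))
# heights > .25 in region between
for x in np.arange(.1,.9,.1): print(round(x,1),[ (lambda m: round(float(np.nanmax(P[...,2][m])),2) if m.any() else None)((abs(P[...,0]-x)<.05)&(abs(P[...,1]-y)<.05)) for y in np.arange(.7,-.35,-.1)])
f=c['frame'][150:320,340:500];cv2.imwrite('pics/crop.png',cv2.resize(f[:,:,::-1],None,fx=4,fy=4,interpolation=2)[:600])
```

```text
bar 214 [ 562.3 -105.4   46.1   12.4   84.3] med z 0.1093
nestwall 671 [ 562.5 -105.8   74.8   76.2   28. ] med z 0.0294
nest 3649 [ 562.7 -106.4  178.2  178.2   17.4] med z 0.0078
rim 687 [568.6 266.9 109.1 108.7  25.3] med z 0.0645
pan 3892 [551.  258.1 153.2 122.1  25.8] med z 0.0412
balance 5453 [551.5 258.9 159.  124.5  25.3] med z 0.0413
screen 618 [576.7  -3.5 164.2 232.1  85.8] med z 0.1148
tool y [3.62329034e-01 9.32050251e-01 3.67508588e-05] ang 68.75670094659813
0.1 [None, None, None, None, None, None, None, -0.45, -0.46, -0.64, -0.74]
0.2 [0.05, None, None, 0.14, 0.11, 0.02, 0.01, 0.01, -0.27, -0.25, -0.25]
0.3 [0.04, None, 0.38, 0.42, 0.33, 0.1, 0.01, 0.01, 0.01, -0.25, -0.25]
0.4 [None, None, 0.4, 0.43, 0.11, 0.08, 0.02, 0.11, 0.11, 0.01, -0.25]
0.5 [0.12, 0.19, 0.33, 0.25, 0.09, 0.07, 0.12, 0.01, 0.09, 0.03, 0.01]
0.6 [None, 0.26, 0.33, 0.01, 0.07, 0.07, 0.12, 0.02, 0.11, 0.03, 0.05]
0.7 [None, None, 0.44, 0.46, 0.01, 0.02, 0.12, 0.03, 0.01, 0.16, 0.16]
0.8 [None, None, None, 0.45, 0.34, 0.02, 0.04, 0.05, 0.16, 0.23, 0.23]
```

View pics/crop.png

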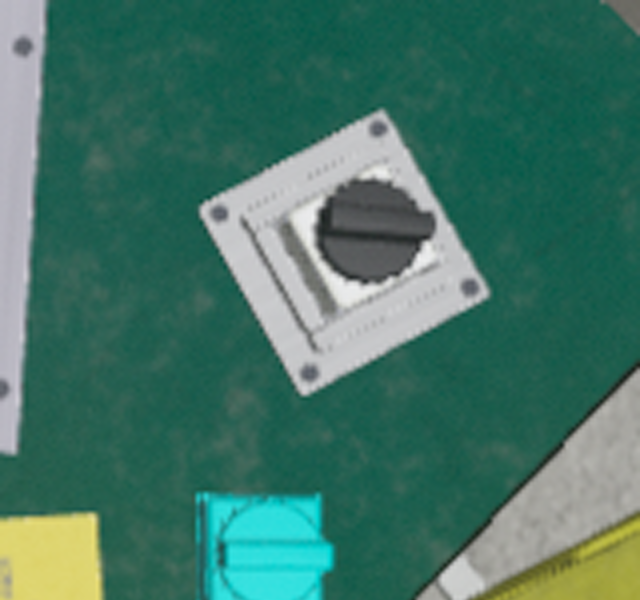

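The crop shows the white jar, with its black bar cap at about (375,230), seated in the aluminium nest; the turquoise one at (265,550) stands on the bench. Bar at 84°, nest at 28°, so the cap is open by about 0.98 rad, which is consistent. Before swinging I check what tall things stand near the path.

Run:
```python
from h import *
A=[]
for n in ['top','scene','wrist']:
    c=cap(n);save(c,n+'1.png');A.append(cloud(c).reshape(-1,3))
P=np.concatenate(A);P=P[~np.isnan(P[:,0])]
r=np.hypot(P[:,0],P[:,1]);a=np.degrees(np.arctan2(P[:,1],P[:,0]))
print('r cols',[round(x,2) for x in np.arange(.1,.85,.075)])
for t in range(90,-30,-8):
    print(t,[(lambda m: round(float(P[m,2].max()),2) if m.any() else None)((abs(a-t)<4)&(abs(r-x)<.0375)) for x in np.arange(.1,.85,.075)])
```

```text
r cols [np.float64(0.1), np.float64(0.18), np.float64(0.25), np.float64(0.32), np.float64(0.4), np.float64(0.47), np.float64(0.55), np.float64(0.62), np.float64(0.7), np.float64(0.77)]
90 [0.21, None, 0.0, 0.0, 0.0, 0.0, 0.0, 0.0, None, None]
82 [0.26, None, 0.01, 0.0, 0.0, 0.0, 0.0, 0.0, 0.01, 0.02]
74 [0.27, 0.0, 0.0, 0.0, 0.09, 0.09, 0.34, 0.34, 0.34, 0.06]
66 [0.28, 0.01, 0.0, 0.0, 0.11, 0.12, 0.32, 0.09, 0.32, 0.05]
58 [0.3, 0.01, 0.01, 0.01, 0.7, 0.66, 0.73, 0.18, 0.15, 0.01]
50 [0.31, 0.02, 0.01, 0.01, 0.12, 0.47, 0.73, 0.73, 0.11, 0.17]
42 [0.32, 0.02, 0.01, 0.01, 0.11, 0.11, 0.73, 0.73, 0.21, 0.31]
34 [0.33, 0.01, 0.01, 0.02, 0.1, 0.09, 0.09, 0.09, 0.04, 0.3]
26 [0.35, 0.01, 0.01, 0.01, 0.04, 0.02, 0.07, 0.07, 0.07, 0.01]
18 [0.35, 0.01, 0.01, 0.01, 0.01, 0.01, 0.07, 0.07, 0.07, 0.02]
10 [0.36, 0.01, 0.01, 0.01, 0.02, 0.12, 0.12, 0.12, 0.12, 0.04]
2 [0.36, 0.0, 0.01, 0.01, 0.02, 0.01, 0.01, 0.12, 0.12, 0.05]
-6 [0.36, 0.01, 0.01, 0.01, 0.11, 0.08, 0.11, 0.09, 0.01, 0.15]
-14 [0.21, 0.0, None, 0.01, 0.1, 0.08, 0.11, 0.09, 0.14, 0.17]
-22 [0.21, 0.0, None, -0.26, 0.01, 0.01, 0.01, 0.01, 0.13, 0.15]
```

View pics/wrist1.png

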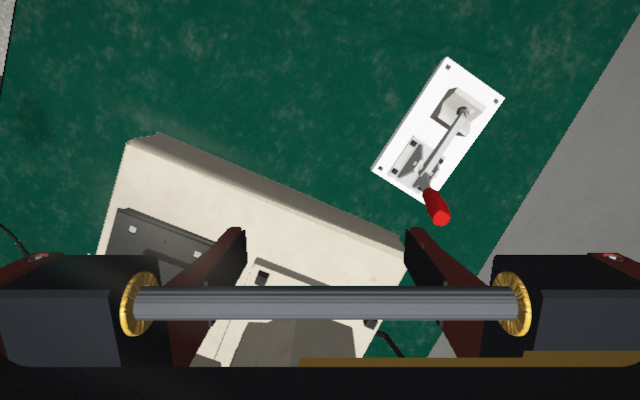

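The wrist view shows the fingers over a beige machine base, with a small lever press at px (440,130). A tall instrument (up to 0.73 m) stands between the start pose and the work, so I map it more finely.

Run:
```python
from h import *
P=np.concatenate([cloud(cap(n)).reshape(-1,3) for n in ['top','scene']]);P=P[~np.isnan(P[:,0])]
r=np.hypot(P[:,0],P[:,1]);a=np.degrees(np.arctan2(P[:,1],P[:,0]))
zb=[.05,.15,.25,.35,.45,.55,.65,.8]
print('min/max r in z band',zb)
for t in range(72,26,-4):
    print(t,[(lambda m:(round(float(np.percentile(r[m],1)),2),round(float(r[m].max()),2),int(m.sum())) if m.sum()>3 else '-')((abs(a-t)<2)&(P[:,2]>zb[i])&(P[:,2]<zb[i+1])&(r>.2)&(r<.8)) for i in range(7)])
```

```text
min/max r in z band [0.05, 0.15, 0.25, 0.35, 0.45, 0.55, 0.65, 0.8]
72 ['-', '-', '-', '-', '-', '-', '-']
68 ['-', '-', '-', '-', '-', '-', '-']
64 ['-', '-', '-', '-', '-', '-', '-']
60 [(0.46, 0.46, 6), '-', (0.55, 0.56, 101), '-', '-', (0.4, 0.42, 100), (0.39, 0.43, 2102)]
56 [(0.4, 0.52, 427), (0.45, 0.45, 17), (0.45, 0.56, 351), (0.47, 0.56, 448), (0.47, 0.56, 192), (0.48, 0.57, 2379), (0.51, 0.58, 19255)]
52 [(0.38, 0.77, 1858), (0.45, 0.77, 769), (0.45, 0.57, 3683), (0.47, 0.58, 2753), (0.55, 0.58, 1674), (0.55, 0.58, 2806), (0.55, 0.58, 20433)]
48 [(0.38, 0.68, 3269), (0.49, 0.65, 2221), (0.48, 0.65, 5937), (0.49, 0.65, 4027), '-', '-', (0.55, 0.59, 11897)]
44 [(0.38, 0.68, 3608), (0.55, 0.66, 2048), (0.6, 0.61, 27), '-', '-', '-', (0.55, 0.59, 173)]
40 [(0.38, 0.68, 4682), (0.54, 0.67, 1291), (0.6, 0.62, 20), '-', '-', '-', '-']
36 [(0.38, 0.6, 2014), '-', '-', '-', '-', '-', '-']
32 [(0.4, 0.65, 174), '-', '-', '-', '-', '-', '-']
28 [(0.57, 0.68, 577), '-', '-', '-', '-', '-', '-']
```

Run:
```python
import cv2;a=cv2.imread('pics/top1.png')[200:400,0:270];b=cv2.imread('pics/scene1.png')[200:400,80:400]
cv2.imwrite('pics/z.png',cv2.vconcat([cv2.resize(a,(405,300)),cv2.resize(b,(405,253))]))
```

```text
(no output)
```

View pics/z.png

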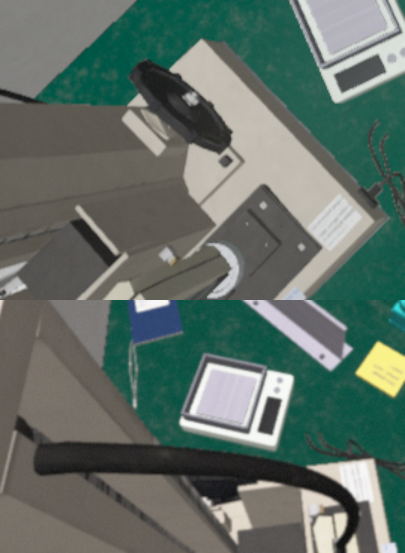

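Run:
```python
from h import *
c=cap('scene');P=cloud(c)
for u,v in [(120,325),(200,323),(280,333),(340,355),(360,380),(368,395),(60,200),(110,150),(280,385),(60,390),(150,390),(100,300)]: print((u,v),np.round(P[v,u],3))
r=np.hypot(P[...,0],P[...,1]);a=np.degrees(np.arctan2(P[...,1],P[...,0]))
for n in ['top','scene']:
    c=cap(n);P=cloud(c);r=np.hypot(P[...,0],P[...,1]);a=np.degrees(np.arctan2(P[...,1],P[...,0]))
    m=(abs(a-60)<3)&(r>.35)&(r<.45)&(P[...,2]>.5);i=np.argwhere(m);print(n,len(i),i.min(0) if len(i) else '',i.max(0) if len(i) else '',np.median(c['frame'][m],0))
print(np.round(np.array(capture('wrist')['tool_from_camera']),3))
```

```text
(120, 325) [0.325 0.452 0.702]
(200, 323) [0.314 0.437 0.687]
(280, 333) [0.299 0.42  0.66 ]
(340, 355) [0.282 0.401 0.603]
(360, 380) [0.272 0.383 0.486]
(368, 395) [0.265 0.324 0.105]
(60, 200) [0.346 0.44  0.732]
(110, 150) [0.358 0.421 0.726]
(280, 385) [0.342 0.415 0.35 ]
(60, 390) [0.313 0.467 0.721]
(150, 390) [0.322 0.463 0.659]
(100, 300) [0.35  0.453 0.681]
top 0   [nan nan nan]
scene 2206 [344 563] [399 639] [100.  97.  91.]
[[-0.    -0.968 -0.25   0.068]
 [ 1.    -0.    -0.001  0.001]
 [ 0.001 -0.25   0.968 -0.162]
 [ 0.     0.     0.     1.   ]]
  return _methods._mean(a, axis=axis, dtype=dtype,
  ret = um.true_divide(
```

Our own arm is the piece at 60°. The instrument's high parts stay at r ≥ 0.45 (angles 38–60°) and its base at r ≥ 0.38 is only 0.12 high. I'll retract radially to r≈0.37, turn the gripper tangentially (camera inward), then swing past.

```bash
python3 -m jog '[-9,-24,1,0,0,0,-9,-24,1,0,0,0,-9,-24,1,0,0,0,-9,-24,1,0,0,0,-9,-24,1,0,0,0,-9,-24,1,0,0,0,-9,-24,1,0,0,0,-9,-24,1,0,0,0,-9,-24,1,0,0,0,-9,-24,1,0,0,0]' 87 && python3 -m jog '[0,0,0,0,0,7,0,0,0,0,0,7,0,0,0,0,0,7,0,0,0,0,0,7,0,0,0,0,0,7,0,0,0,0,0,7,0,0,0,0,0,7,0,0,0,0,0,7,0,0,0,0,0,7,0,0,0,0,0,7]'
```

```text
t: 2.33
ee_pos: [0.136, 0.3414, 0.2327]
ee_rot: [0.579, 3.088, 0.0]
ft_force: [0.2, -0.3, 0.4]
gripper_width: 0.0869
grasp_force: 0.0
t: 3.17
ee_pos: [0.1365, 0.3426, 0.2328]
ee_rot: [-1.305, 2.857, 0.001]
ft_force: [-0.1, 0.1, 0.5]
gripper_width: 0.0867
grasp_force: 0.0
```

```bash
python3 -m jog '[29.5,-13,0,0,0,0,28,-16,0,0,0,0,26.5,-18,0,0,0,0,25,-20.5,0,0,0,0,23,-22.5,0,0,0,-5,21,-24.5,0,0,0,-5,19,-26,0,0,0,-5,16.5,-27.5,0,0,0,-5,14,-29,0,0,0,-7,11.5,-30,0,0,0,-7]'
```

```text
t: 4.0
ee_pos: [0.3515, 0.1142, 0.233]
ee_rot: [-0.394, 3.116, 0.0]
ft_force: [0.8, 0.5, 0.4]
gripper_width: 0.0868
grasp_force: 0.0
```

```bash
python3 -m jog '[21,-22,0,0,0,-7,21,-22,0,0,0,-7,21,-22,0,0,0,-7,21,-22,0,0,0,-7,21,-22,0,0,0,-7,21,-22,0,0,0,-7,21,-22,0,0,0,-7,21,-22,0,0,0,-7,21,-22,0,0,0,-7,21,-22,0,0,0,-7]' && python3 -m jog '[0,0,-4,0,0,-7,0,0,-4,0,0,-7,0,0,-4,0,0,-7,0,0,-4,0,0,-7,0,0,-4,0,0,-7,0,0,-4,0,0,-5.5,0,0,0,0,0,0]'
python3 - <<'E'
from h import *
s=monitor.sense();R=Ro.from_rotvec(s['ee_rot']).as_matrix();print('tool y ang',np.degrees(np.arctan2(R[1,1],R[0,1])),s['q'],s['ee_pos'])
c=cap('wrist');P=cloud(c);save(c,'w2.png')
def rect(c0,r,z0,z1,n):
    m=(np.hypot(P[...,0]-c0[0],P[...,1]-c0[1])<r)&(P[...,2]>z0)&(P[...,2]<z1)
    q=P[m]; (cx,cy),(w,h),a=cv2.minAreaRect((q[:,:2]*1000).astype(np.float32))
    print(n,m.sum(),np.round([cx,cy,w,h,a],1),'med z',np.round(np.median(q[:,2]),4))
rect((.563,-.106),.03,.1,.13,'bar')
rect((.563,-.106),.06,.05,.068,'shoulder')
rect((.563,-.106),.09,.022,.035,'nestwall')
print([r['point'] for r in models.landmark_of(c,'cap_grip')])
E
```

```text
t: 4.83
ee_pos: [0.5613, -0.1058, 0.2327]
ee_rot: [1.465, 2.779, 0.0]
ft_force: [0.5, 1.0, 0.7]
gripper_width: 0.0868
grasp_force: 0.0
t: 5.42
ee_pos: [0.56, -0.1044, 0.2079]
ee_rot: [-2.333, -2.103, 0.001]
ft_force: [0.0, 0.4, 0.4]
gripper_width: 0.0867
grasp_force: 0.0
tool y ang -5.941972755339711 [-2.05248667e-01  3.60904371e-01  1.76558043e+00  1.58484052e-05
  1.01642997e+00 -1.01549933e-01] [ 0.55996282 -0.1044138   0.20794253]
bar 695 [ 563.2 -104.3   45.1   11.8   85.5] med z 0.1076
shoulder 713 [ 563.2 -104.8   52.7   52.7   27.6] med z 0.0608
nestwall 1519 [ 563.3 -105.1   74.8   75.1   27.7] med z 0.0276
[[0.4181, -0.0556, 0.0994], [0.562, -0.1045, 0.1081]]
```

View pics/w2.png

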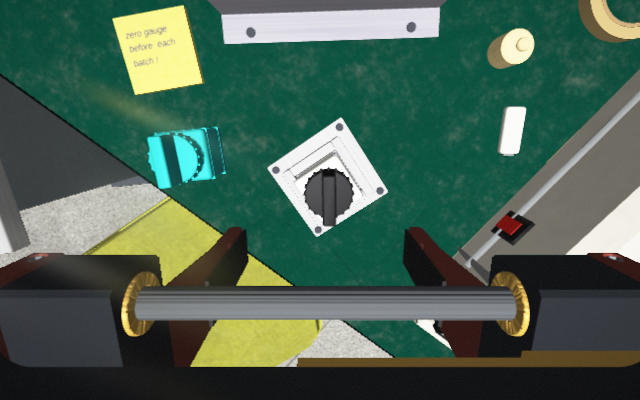

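The wrist view shows the jar in the nest with its cap at (329,195), the turquoise look-alike at (185,157), and the screen foot at top. All heights match (bar 0.1076, walls 0.0276). I go down onto the bar, and check furniture clearance for the later body grip.

```bash
python3 -m jog '[1.6,0,-24,0,0,0.7,1.6,-0.4,-24,0,0,0.7,0,0,-24,0,0,0,0,0,-24,0,0,0,0,0,-24,0,0,0,0,0,-2,0,0,0,0,0,0,0,0,0]' && python3 -m jog '[0,0,0,0,0,0,0,0,0,0,0,0,0,0,0,0,0,0,0,0,0,0,0,0,0,0,0,0,0,0,0,0,0,0,0,0,0,0,0,0,0,0]' 0 40
python3 - <<'E'
from h import *
c=cap('top');P=cloud(c).reshape(-1,3);P=P[P[:,2]>.1]
for t in (-62.3,):
    u=np.array([np.cos(np.radians(t)),np.sin(np.radians(t))]);v=np.array([-u[1],u[0]])
    d=P[:,:2]-[.563,-.105];A=d@u;B=d@v
    m=(abs(A)<.14)&(abs(B)<.08)&(np.hypot(*d.T)>.06)&(P[:,2]<.25)
    print(m.sum(),np.round(np.c_[A,B,P[:,2]][m][::max(1,m.sum()//12)],3))
E
```

```text
t: 6.1
ee_pos: [0.5629, -0.1047, 0.0859]
ee_rot: [-2.3, -2.136, 0.002]
ft_force: [0.3, 0.7, 0.4]
gripper_width: 0.0871
grasp_force: 0.0
t: 6.68
ee_pos: [0.5638, -0.1049, 0.087]
ee_rot: [2.304, 2.135, 0.0]
ft_force: [-0.0, -0.6, -0.3]
gripper_width: 0.0438
grasp_force: 0.0
20 [[ 0.01   0.078  0.207]
 [ 0.012  0.08   0.194]
 [ 0.012  0.08   0.186]
 [ 0.012  0.079  0.188]
 [ 0.012  0.079  0.183]
 [ 0.013  0.078  0.185]
 [ 0.012  0.08   0.173]
 [ 0.013  0.079  0.176]
 [ 0.014  0.078  0.177]
 [ 0.013  0.078  0.172]
 [-0.066 -0.045  0.176]
 [-0.067 -0.046  0.185]
 [-0.067 -0.046  0.177]
 [-0.068 -0.047  0.186]
 [-0.068 -0.048  0.175]
 [-0.068 -0.048  0.184]
 [-0.069 -0.049  0.176]
 [-0.07  -0.05   0.19 ]
 [-0.07  -0.05   0.179]
 [-0.069 -0.051  0.184]]
```

```bash
python3 -m jog '[0,0,0,0,0,0,0,0,0,0,0,0,0,0,0,0,0,0,0,0,0,0,0,0,0,0,0,0,0,0,0,0,0,0,0,0,0,0,0,0,0,0,0,0,0,0,0,0]'
```

```text
t: 7.4
ee_pos: [0.5635, -0.1048, 0.0865]
ee_rot: [-2.304, -2.135, 0.0]
ft_force: [-0.6, 0.5, -0.8]
gripper_width: 0.012
grasp_force: 40.0
```

```bash
python3 -m jog '[0,0,0,0,0,-4,0,0,0,0,0,-6,0,0,0,0,0,-6,0,0,0,0,0,-6,0,0,0,0,0,-6,0,0,0,0,0,-6,0,0,0,0,0,-6,0,0,0,0,0,-6,0,0,0,0,0,-6,0,0,0,0,0,-4]';python3 -c "
from h import *
print(monitor.sense()['moment'])"
python3 -m jog '[0,0,0,0,0,-1,0,0,0,0,0,-1,0,0,0,0,0,-1,0,0,0,0,0,0,0,0,0,0,0,0]';python3 - <<'E'
from h import *
s=monitor.sense();print(s['moment'],s['ft_force']);R=Ro.from_rotvec(s['ee_rot']).as_matrix();print('bar',np.degrees(np.arctan2(R[1,1],R[0,1]))+90)
E
```

```text
t: 8.23
ee_pos: [0.5635, -0.105, 0.0866]
ee_rot: [3.039, 0.797, -0.001]
ft_force: [0.6, -0.2, -1.4]
gripper_width: 0.0117
grasp_force: 40.0
[-0.23966795  0.16789478  0.14059377]
t: 8.65
ee_pos: [0.5636, -0.105, 0.0866]
ee_rot: [3.057, 0.725, -0.0]
ft_force: [-0.5, -2.4, -2.8]
gripper_width: 0.0116
grasp_force: 40.0
[-0.40810436  0.27259446  0.03330165] [-0.51122957 -2.3880809  -2.77020929]
bar 26.703628810920243
```

```bash
python3 -m jog '[0,0,0,0,0,-1,0,0,0,0,0,-1,0,0,0,0,0,-1,0,0,0,0,0,0]';python3 - <<'E'
from h import *
s=monitor.sense();print(s['moment'],s['ft_force']);R=Ro.from_rotvec(s['ee_rot']).as_matrix();print('bar',np.degrees(np.arctan2(R[1,1],R[0,1]))+90)
E
python3 -m jog '[0,0,0,0,0,-1,0,0,0,0,0,-1,0,0,0,0,0,0]';python3 - <<'E'
from h import *
s=monitor.sense();print(s['moment'],s['ft_force']);R=Ro.from_rotvec(s['ee_rot']).as_matrix();print('bar',np.degrees(np.arctan2(R[1,1],R[0,1]))+90)
E
```

```text
t: 8.98
ee_pos: [0.5635, -0.105, 0.0866]
ee_rot: [3.075, 0.643, -0.0]
ft_force: [-1.2, -1.8, -3.3]
gripper_width: 0.0119
grasp_force: 40.0
[-0.55594891  0.19111608  0.32493078] [-1.24506638 -1.84562939 -3.30810107]
bar 23.612946072163
t: 9.23
ee_pos: [0.5635, -0.1049, 0.0866]
ee_rot: [3.085, 0.59, -0.001]
ft_force: [-1.9, -2.5, -3.2]
gripper_width: 0.0116
grasp_force: 40.6
[-0.63060185  0.30378927  0.79266977] [-1.91784737 -2.46995112 -3.15952987]
bar 21.64077871845474
```

Torque climbs to 0.79 N m, so the cap is against its stop. Release and measure how jar and bar lie.

```bash
python3 -m jog '[0,0,0,0,0,0,0,0,0,0,0,0,0,0,0,0,0,0,0,0,10,0,0,1,0,0,10,0,0,1,0,0,10,0,0,1,0,0,10,0,0,1,0,0,10,0,0,1,0,0,10,0,0,0,0,0,0,0,0,0]' 87.8
python3 - <<'E'
from h import *
c=cap('wrist');P=cloud(c);save(c,'w3.png')
s=monitor.sense();R=Ro.from_rotvec(s['ee_rot']).as_matrix();print('bar-equivalent of tool',np.degrees(np.arctan2(R[1,1],R[0,1]))+90)
def rect(c0,r,z0,z1,n):
    m=(np.hypot(P[...,0]-c0[0],P[...,1]-c0[1])<r)&(P[...,2]>z0)&(P[...,2]<z1)
    q=P[m]; (cx,cy),(w,h),a=cv2.minAreaRect((q[:,:2]*1000).astype(np.float32))
    print(n,m.sum(),np.round([cx,cy,w,h,a],1),'med z',np.round(np.median(q[:,2]),4))
rect((.563,-.106),.03,.1,.13,'bar')
rect((.563,-.106),.045,.055,.068,'shoulder')
rect((.563,-.106),.09,.022,.035,'nestwall')
E
```

```text
t: 10.07
ee_pos: [0.5651, -0.1052, 0.1494]
ee_rot: [3.055, 0.724, 0.006]
ft_force: [0.2, -0.6, 0.1]
gripper_width: 0.0749
grasp_force: 0.0
bar-equivalent of tool 26.645295823222796
bar 1118 [ 563.1 -104.9   45.8   12.    24. ] med z 0.1075
shoulder 935 [ 563.5 -105.    52.4   52.5   23.9] med z 0.061
nestwall 2208 [ 562.9 -105.2   75.4   75.    28. ] med z 0.0276
```

View pics/w3.png

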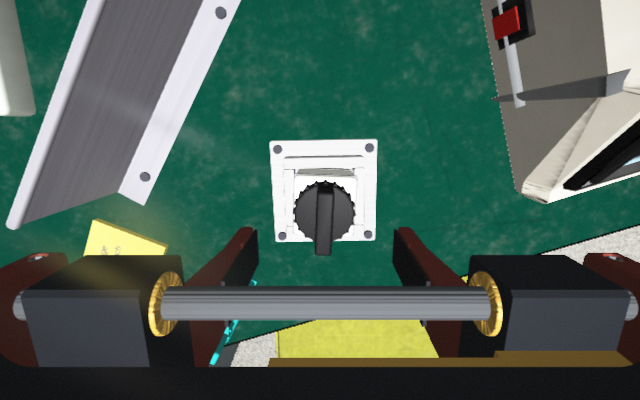

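Bar and jar sides both at 24.0°: cap shut, jar still seated. The view shows the cap at (324,215) in its nest with the furniture clear. Lower over the body and grip it.

```bash
python3 -m jog '[-0.8,0,-10,0,0,-1.4,-0.8,0,-10,0,0,-1.2,0,0,-15,0,0,0,0,0,-15,0,0,0,0,0,-15,0,0,0,0,0,-15,0,0,0,0,0,-15,0,0,0,0,0,-15,0,0,0,0,0,-4,0,0,0,0,0,0,0,0,0]' && python3 -m jog '[0,0,0,0,0,0,0,0,0,0,0,0,0,0,0,0,0,0,0,0,0,0,0,0,0,0,0,0,0,0,0,0,0,0,0,0,0,0,0,0,0,0,0,0,0,0,0,0,0,0,0,0,0,0]' 0 35
```

```text
t: 10.95
ee_pos: [0.56, -0.1045, 0.0301]
ee_rot: [-3.071, -0.653, 0.007]
ft_force: [0.6, 0.2, 0.3]
gripper_width: 0.0878
grasp_force: 0.0
t: 11.7
ee_pos: [0.5627, -0.1053, 0.0332]
ee_rot: [3.072, 0.655, 0.002]
ft_force: [0.3, -2.8, 5.0]
gripper_width: 0.0518
grasp_force: 35.0
```

Body gripped (51.8 mm, 35 N). Lift, and check the clearances at the balance.

```bash
python3 -m jog '[0,0,8,0,0,0,0,0,15,0,0,0,0,0,20,0,0,0,0,0,20,0,0,0,0,0,20,0,0,0,0,0,20,0,0,0,0,0,20,0,0,0,0,0,20,0,0,0,0,0,10,0,0,0,0,0,0,0,0,0]'
python3 - <<'E'
from h import *
c=cap('top');P=cloud(c).reshape(-1,3);S=cloud(cap('scene')).reshape(-1,3);Q=np.r_[P,S];Q=Q[Q[:,2]>.1]
for t in (-64.7,25.3):
    u=np.array([np.cos(np.radians(t)),np.sin(np.radians(t))]);v=np.array([-u[1],u[0]])
    d=Q[:,:2]-[.5686,.267];A=d@u;B=d@v
    e=np.maximum(np.maximum(abs(A)-.089,abs(B)-.045),0);i=np.argsort(e)[:2000:200]
    print(t);print(np.round(np.c_[A,B,Q[:,2],e][i],3))
c=cap('wrist');P=cloud(c)
m=(abs(P[...,0]-.563)<.035)&(abs(P[...,1]+.105)<.035)
q=P[m&(P[...,2]>.245)];(a,b),(w,h),g=cv2.minAreaRect((q[:,:2]*1000).astype(np.float32));print('bar',len(q),a,b,w,h,g,np.median(q[:,2]))
q=P[(abs(P[...,0]-.563)<.045)&(abs(P[...,1]+.105)<.045)&(P[...,2]>.2)&(P[...,2]<.222)];(a,b),(w,h),g=cv2.minAreaRect((q[:,:2]*1000).astype(np.float32));print('shoulder',len(q),a,b,w,h,g)
s=monitor.sense();print(s['gripper_width'],s['ee_pos'],s['q'])
E
```

```text
t: 12.53
ee_pos: [0.5629, -0.1048, 0.1875]
ee_rot: [3.072, 0.654, 0.004]
ft_force: [0.2, 0.6, -2.7]
gripper_width: 0.0515
grasp_force: 35.0
-64.7
[[-0.148 -0.103  0.186  0.059]
 [-0.155 -0.087  0.153  0.066]
 [-0.159 -0.044  0.188  0.07 ]
 [-0.162 -0.101  0.208  0.073]
 [-0.165 -0.057  0.184  0.076]
 [-0.166 -0.086  0.2    0.077]
 [-0.168 -0.086  0.143  0.079]
 [-0.17  -0.045  0.248  0.081]
 [ 0.147 -0.127  0.115  0.082]
 [-0.173 -0.054  0.22   0.084]]
25.3
[[-0.164 -0.12   0.117  0.075]
 [ 0.18   0.131  0.295  0.091]
 [ 0.184  0.123  0.3    0.095]
 [ 0.187  0.13   0.306  0.098]
 [ 0.189  0.102  0.295  0.1  ]
 [ 0.191  0.137  0.317  0.102]
 [ 0.191  0.142  0.137  0.102]
 [ 0.188  0.148  0.169  0.103]
 [-0.106  0.149  0.194  0.104]
 [ 0.194  0.137  0.214  0.105]]
bar 32061 572.5076293945312 -107.38002014160156 41.267333984375 80.25973510742188 24.283151626586914 0.2891466748226116
shoulder 4292 572.5516967773438 -99.1874771118164 30.170001983642578 72.14427947998047 23.62785530090332
0.05180492455504007 [ 0.561036   -0.10459179  0.18434028] [-2.05242433e-01  3.92983202e-01  1.78015330e+00  1.76438742e-04
  9.70761605e-01  9.45643652e-01]
```

Clearance at the balance is at least 59 mm. Carry it across.

```bash
python3 -m jog '[0.6,15,0,0,0,0,0.6,25,0,0,0,0,0.6,35,0,0,0,0.2,0.6,38,0,0,0,0.2,0.6,38,0,0,0,0.2,0.6,38,0,0,0,0.2,0.6,38,0,0,0,0.2,0.6,38,0,0,0,0.3,0.6,35,0,0,0,0,0.6,28,0,0,0,0]' && python3 -m jog '[0,22,0,0,0,0,0,14,0,0,0,0,0,8,0,0,0,0,0,0,0,0,0,0,0,0,0,0,0,0]'
python3 - <<'E'
from h import *
s=monitor.sense();R=Ro.from_rotvec(s['ee_rot']).as_matrix();print(s['ee_pos'],'ang',np.degrees(np.arctan2(R[1,1],R[0,1]))+90,s['gripper_width'])
c=cap('wrist');P=cloud(c);save(c,'w4.png')
d=np.hypot(P[...,0]-.5686,P[...,1]-.267)
for n,z0,z1 in (('rim',.056,.072),('bal',.03,.072)):
    q=P[(d<.13)&(P[...,2]>z0)&(P[...,2]<z1)];(a,b),(w,h),g=cv2.minAreaRect((q[:,:2]*1000).astype(np.float32));print(n,len(q),np.round([a,b,w,h,g],1))
zt=s['ee_pos'][2]
q=P[(d<.05)&(P[...,2]>zt+.06)&(P[...,2]<zt+.08)]
if len(q): (a,b),(w,h),g=cv2.minAreaRect((q[:,:2]*1000).astype(np.float32));print('bar',len(q),np.round([a,b,w,h,g],1),np.median(q[:,2]))
E
```

```text
t: 13.52
ee_pos: [0.5667, 0.2255, 0.1837]
ee_rot: [-3.065, -0.691, 0.005]
ft_force: [0.2, 0.4, -1.3]
gripper_width: 0.0523
grasp_force: 35.0
t: 13.93
ee_pos: [0.5677, 0.2663, 0.1849]
ee_rot: [3.064, 0.689, -0.002]
ft_force: [1.4, -0.4, -2.5]
gripper_width: 0.0517
grasp_force: 35.0
[0.56765566 0.2663262  0.18485856] ang 25.360010186865154 0.05170151559086255
rim 1383 [579.  272.   86.2 108.1  25.4]
bal 8776 [577.4 271.2 105.7 123.7  25.3]
bar 3917 [573.2 269.4  35.9  70.7  25.6] 0.2586363841467038
```

View pics/w4.png

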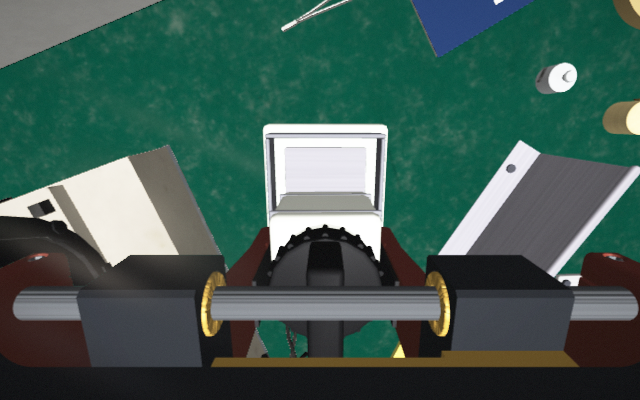

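The wrist view shows the jar cap at (325,285) over the balance, pan ahead at (325,170), sides parallel, and the two measurements of the rim agree to 1 mm. Lower 107 mm, gently.

```bash
python3 -m jog '[0.5,0.3,-10,0,0,0,0.4,0.3,-15,0,0,0,0,0,-15,0,0,0,0,0,-15,0,0,0,0,0,-15,0,0,0,0,0,-12,0,0,0,0,0,-10,0,0,0,0,0,-7,0,0,0,0,0,-4,0,0,0,0,0,-2,0,0,0]' && python3 -m jog '[0,0,-1,0,0,0,0,0,0,0,0,0,0,0,0,0,0,0,0,0,0,0,0,0,0,0,0,0,0,0,0,0,0,0,0,0]'
python3 - <<'E'
from h import *
s=monitor.sense();print(s['ee_pos'],s['ft_force'],s['gripper_width'])
c=cap('scene');P=cloud(c)
cv2.imwrite('pics/s5.png',cv2.resize(c['frame'][200:340,190:370,::-1],None,fx=4,fy=4,interpolation=2))
for q in ('jar','cap_grip'): print(q,[(np.round(r['point'],4),round(r['score'],2)) for r in models.landmark_of(c,q)])
c=cap('top');print([(np.round(r['point'],4),round(r['score'],2)) for r in models.landmark_of(c,'jar')])
E
```

```text
t: 14.82
ee_pos: [0.5689, 0.2675, 0.0802]
ee_rot: [3.065, 0.689, -0.001]
ft_force: [-0.1, 0.5, -2.8]
gripper_width: 0.0523
grasp_force: 35.0
t: 15.32
ee_pos: [0.5691, 0.2678, 0.08]
ee_rot: [-3.065, -0.689, -0.001]
ft_force: [0.2, -0.3, -3.1]
gripper_width: 0.0517
grasp_force: 35.0
[0.56907256 0.26784408 0.08000581] [ 0.20898545 -0.29787994 -3.14227572] 0.051749092551660256
jar [(array([ 0.4201, -0.0575, -0.0052]), 0.93), (array([0.5733, 0.2644, 0.051 ]), 0.9)]
cap_grip [(array([ 0.4191, -0.0574,  0.1   ]), 0.94), (array([0.5684, 0.2685, 0.1517]), 0.48)]
[(array([ 4.188e-01, -5.940e-02,  1.000e-04]), 0.58), (array([0.5702, 0.267 , 0.0552]), 0.43)]
```

View pics/s5.png

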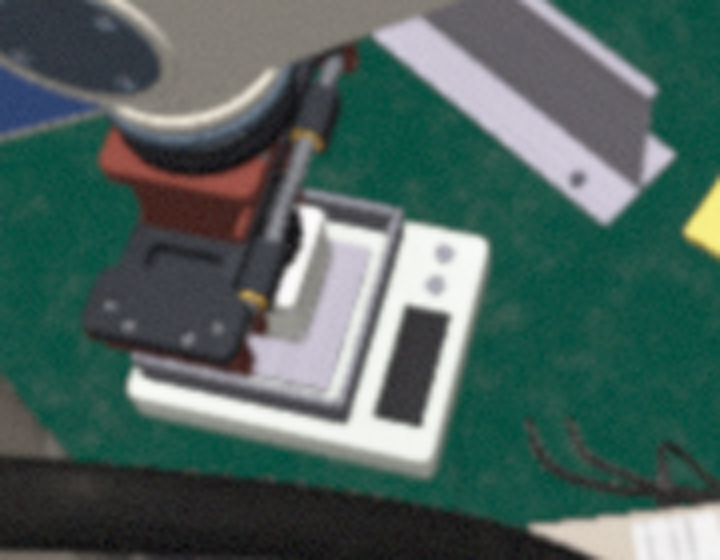

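The jar at (300,280) hangs inside the rim, parallel to the pan. Its underside is at about 0.053 m, and the wrist carries its full weight, so nothing is touching. I hand in.

```bash
python3 -c "
from workcell import job
print(job.finish_job())"
```

```text
the job is handed in; nothing more can be done
None
```

The cap was screwed fully shut in the nest. The jar is now held about 1 cm above the pan, centred, upright and square to it, and the job is handed in; the hand-in reported no verdict.

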